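# Seat the support discs of a two-station filtration base

## Robot

A 6-joint arm with a two-finger parallel gripper is mounted at the origin on the work surface. World frame = base frame: x ahead of the robot, y to its left, z up, the work surface at z = 0. Lengths are in m, angles in rad, forces in N, time in s.
With the tool pointing down it reaches from about 0.325 to 0.9 m from the base axis. Payload 6.1 kg.
Tool frame: the origin (TCP) lies between the finger pads; the fingertips stand 17 mm ahead of it and the grasp point (between the pads) lies 2 mm behind it; z points along the fingers, y is the direction in which the jaws open and shut (so a half turn about z gives the same grasp; the last joint's range is limited). The gripper opens to 87 mm and grips with 3 to 60 N. Pads are 19 mm wide; open, the fingers measure 117 mm over their backs; the gripper's body (75 mm by 190 mm) begins 51 mm behind the grasp point.
Start: joints at [-1.298, 0.22, 1.526, -0, 1.395, -0.126], TCP at [0.243, -0.576, 0.207] pointing down, gripper open.
Joint ranges: [-2.98, 2.98], [-0.91, 2.08], [0.09, 2.57], [-1.24, 4.39], [0.2, 2.65], [-2.68, 2.68]. Speed limits (rad/s): [2.57, 2.57, 3.01, 3.14, 3.14, 3.14].

## Interface

Orientations are given as a rotation vector (axis times angle).
In Python, from workcell import r, viewer gives the robot as it stands.
- The arm moves only by the tool apply_moves, never from a script. Its argument "series" is a list of rows, each a list of 3 entries, a list of its own where there are three numbers: the turn, a rotation vector about the tool's x, y, z in degrees, then the shift along the tool's x, y, z in cm, then the closure, from 0 (fully open) to 1 (shut). In form: [[[wx, wy, wz], [tx, ty, tz], gripper], ...]. A call has 1 to 12 rows; each row is the pose to reach, as a shift and turn from the pose measured when the call began, along the tool's axes at that moment; what a row does not reach only later rows make up. A row lasts 1/8 s, in which the tool goes at most 62.5 mm and 10.7 degrees, less where a joint would pass 70% of its speed; a pose out of reach is approached as far as the arm can. A call with a gripper value outside its range is refused whole. The fingers move at their own pace and stop on an object; "grip_force" is the grip in N (left out, the last holds). Time passes only in rows, so rows that repeat a pose let the fingers close. It gives the time, the measured TCP pose, the force and the opening at its end, in the units of the state.
- r.read_state(): the state, without advancing time (a new reading comes with each control period).
- viewer.read_camera(name): name is "scene" or "top"; returns the picture (400x640x3 uint8, red, green, blue); there is no depth.
- viewer.camera_model(name): a dict with "K" (3x3 intrinsics, pixels), "D" ([k1, k2, p1, p2, k3] as OpenCV has them; the pictures are not rectified), "extrinsics" (4x4, takes a point from camera to world coordinates). Camera axes: x right, y up, looking along -z (the intrinsics and any distortion apply to the point x, -y, -z); pixel columns grow to the right and rows downward; lengths in m; the calibration is good to about 2 mm. A picture is of the moment at which its call begins. camera_model takes no time and is no camera call.
- r.sign_off(): hands the job in, once; it reports no verdict.
The state is a dict: "t": time; "joint_pos": joint angles; "qd": joint speeds; "joint_torque": joint torques, N m; "eef_pos": TCP position; "tcp_rot": TCP orientation; "contact_force": force on the tool from outside, world axes, zero at the start; "ft_torque": the same for the moment, N m; "opening": opening from 0.0 (shut) to 1.0 (fully open).
Only numpy, scipy, OpenCV 4.12 (cv2) and the standard library are available. Lean on these libraries where they do the work, as an engineer would, in place of code of your own. Each camera call takes 0.05 s, during which the arm holds its last target. There are 200 camera calls.

## Task

Two bronze support discs lie loose on top of the metal filtration base: with the fingertips, push each one across the deck until it drops fully home, lying flat, in the round recess of its own size (large disc in the large recess, small disc in the small one). Do not lift or carry the discs or push them off the base, and leave the vial, beaker and jar where they stand.

Things in the scene. Friction and masses are not known exactly. Their poses are not given: they have to be found in the camera images.
- base: fixed aluminium slab 160 (x) by 260 (y) by 24 mm high on the bench, its flat top (the deck) 24 mm above the bench; origin at the centre of its underside, z up. Two blind round recesses in the deck, 9 mm deep, with a 1 mm chamfer at the edge: the large at base x +40, y +65 mm, the small at x +40, y -65 mm. The discs start on the deck on the base's -x half, one on its +y side and one on its -y side, either way round. The base stands turned by up to 0.4 rad
- large_recess (a point): centre of the floor of the large recess, 54 mm in diameter, floor 15 mm above the bench, 9 mm below the deck; axes as the base
- small_recess (a point): centre of the floor of the small recess, 34 mm in diameter, floor 15 mm above the bench, 9 mm below the deck; axes as the base
- large_disc: loose sintered bronze disc, 50 mm in diameter, 8 mm thick, about 75 g, lying flat on the deck; origin at the centre of its underside, z up. Seated, its top lies 1 mm below the deck. It tips in once its centre is about 10 mm from the recess centre, and drops flat when pushed on to the centre
- small_disc: loose sintered bronze disc, 30 mm in diameter, 8 mm thick, about 27 g, lying flat on the deck; origin at the centre of its underside, z up. Seated, its top lies 1 mm below the deck. It tips in once its centre is about 8 mm from the recess centre. It would also fall into the large recess, where it does not belong
- vial: bystander: loose capped amber glass vial standing on the bench beyond the base's +x edge, 28 mm in diameter, 55 mm tall; origin at the centre of its underside
- beaker: bystander: loose open glass beaker standing on the bench beyond the base's +y end, 60 mm in diameter, 70 mm tall; origin at the centre of its underside
- jar: bystander: loose white screw-cap jar with black cap standing on the bench beyond the base's -y end, 66 mm in diameter, 75 mm tall; origin at the centre of its underside
Not all that is in view belongs to the job. What is shaped like the large_disc but black, green or purple is not meant.

How it is judged:
At the end, for the whole second after the job is handed in: Each disc lies at rest in the recess of its own size: centre within 4 mm of the recess centre, underside within 2 mm of the recess floor, tilt under 0.06 rad; vial, beaker and jar within 15 mm of where they stood (horizontal distance between large_disc and large_recess below 0.004 m and z of large_disc in the frame of large_recess below 0.002 m and angle between each of large_disc, small_disc's own z axis and vertical below 0.06 rad and linear speed of each of large_disc, small_disc below 0.01 m/s and horizontal distance between small_disc and small_recess below 0.004 m and z of small_disc in the frame of small_recess below 0.002 m and distance of each of vial, beaker, jar from where it was at the start of the episode below 0.015 m); the robot touches nothing.
It fails at once if a disc is lifted or carried (more than 6 mm above the deck) (z of any of large_disc, small_disc in the frame of base above 0.03 m).
It fails at once if a disc is pushed off the deck (z of any of large_disc, small_disc in the frame of base below 0.01 m).
It fails at once if the vial is moved by more than 15 mm or tipped (distance of vial from where it was at the start of the episode above 0.015 m or angle between vial's own z axis and vertical above 0.3 rad).
It fails at once if the beaker is moved by more than 15 mm or tipped (distance of beaker from where it was at the start of the episode above 0.015 m or angle between beaker's own z axis and vertical above 0.3 rad).
It fails at once if the jar is moved by more than 15 mm or tipped (distance of jar from where it was at the start of the episode above 0.015 m or angle between jar's own z axis and vertical above 0.3 rad).
It also fails if it takes over 59 s, if anything falls off the work surface, if the arm or the gripper's body presses on something with over 40 N, if the wrist force passes 120 N, or if a joint passes its speed limit or range.

## Working session

There is one attempt and no reset: what is moved stays moved. The work goes in short steps, Python scripts to look and compute and a tool call to move; the robot and the scene stay as the last step left them, time stands still between calls to the robot, and variables do not carry over. Pictures are saved under pics/ and viewed, about 8 in all and at most 12, crops included, and the job is handed in when it is done.

Besides the shell and the picture viewer there is one more tool, called after "Call:" by a JSON object that holds its "op" and its "data". apply_moves: Moves the arm, as the interface text tells. Its arguments: {"type":"object","properties":{"series":{"type":"array"},"grip_force":{"type":"number"}},"required":["series"]}

```bash
mkdir -p pics; ls; python3 - <<'E'
from workcell import r, viewer
import cv2
for n in ("top","scene"):
    im=viewer.read_camera(n); cv2.imwrite(f"pics/{n}0.png",im[:,:,::-1])
    m=viewer.camera_model(n); print(n,m)
print(r.read_state())
E
```

```text
pics
top {'K': array([[491.48566075,   0.        , 309.10460088],
       [  0.        , 491.48566075, 194.59958143],
       [  0.        ,   0.        ,   1.        ]]), 'D': array([0.02324973, 0.        , 0.        , 0.        , 0.        ]), 'extrinsics': array([[ 0.00633724,  0.99673176, -0.08053351,  0.46122739],
       [-0.99997772,  0.00614777, -0.00260041,  0.00615171],
       [-0.00209681,  0.0805482 ,  0.99674851,  0.94897315],
       [ 0.        ,  0.        ,  0.        ,  1.        ]])}
scene {'K': array([[475.86886125,   0.        , 319.09850473],
       [  0.        , 475.86886125, 198.32792213],
       [  0.        ,   0.        ,   1.        ]]), 'D': array([-0.05239775,  0.        ,  0.        ,  0.        ,  0.        ]), 'extrinsics': array([[ 0.27409413, -0.56585192,  0.77761431,  1.19245621],
       [ 0.96154588,  0.17585598, -0.21096015, -0.15004539],
       [-0.01737592,  0.80553478,  0.59229367,  0.5660657 ],
       [ 0.        ,  0.        ,  0.        ,  1.        ]])}
{'t': 0.1, 'joint_pos': array([-1.29809928e+00,  2.21177116e-01,  1.52754308e+00, -4.17908703e-05,
        1.39468750e+00, -1.26071832e-01]), 'qd': array([-0.00138193, -0.00315093, -0.00298346, -0.00078274,  0.00108261,
        0.00142154]), 'joint_torque': array([ 2.29516001e-03, -4.95946169e+01, -3.88515759e+01,  7.02106906e-02,
        5.15519525e-02, -7.93049253e-05]), 'eef_pos': array([ 0.24251129, -0.57537166,  0.20630363]), 'tcp_rot': array([-3.07757992e+00, -6.21896088e-01,  2.73120330e-04]), 'contact_force': array([-0.49700696,  0.39198905, -0.45830779]), 'ft_torque': array([-0.03004631,  0.00521442, -0.0157039 ]), 'opening': 1.0021641972876496}
```

View pics/top0.png

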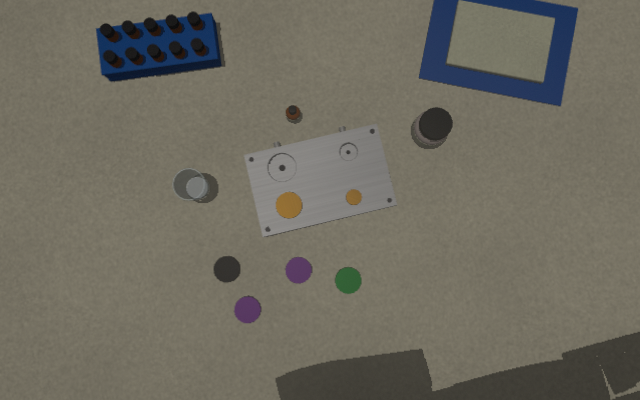

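View pics/scene0.png

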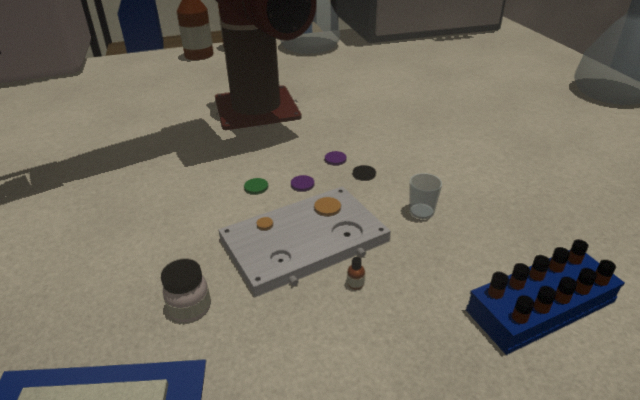

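The top view shows the base, with the two bronze discs at about (289,205) large and (353,197) small, and the recesses at (282,168) and (348,152). The look-alikes at (227,268) black, (298,270) and (248,309) purple, and (348,280) green lie on the bench and are not meant. I'll measure now and confirm with a crop.

```bash
cat > h.py <<'E'
from workcell import r, viewer
import cv2, numpy as np
from scipy.spatial.transform import Rotation as R
def cast(name,px,z):
    m=viewer.camera_model(name)
    u=cv2.undistortPoints(np.array(px,float).reshape(-1,1,2),m["K"],m["D"]).reshape(-1,2)
    T=m["extrinsics"]; d=np.c_[u[:,0],-u[:,1],-np.ones(len(u))]@T[:3,:3].T; o=T[:3,3]
    return (o+d*((z-o[2])/d[:,2])[:,None])[:,:2]
def discs(name,im,z=0.032):
    hsv=cv2.cvtColor(im,cv2.COLOR_RGB2HSV)
    mk=cv2.inRange(hsv,(8,120,110),(28,255,255))
    out=[]
    for c in cv2.findContours(mk,cv2.RETR_EXTERNAL,cv2.CHAIN_APPROX_NONE)[0]:
        if cv2.contourArea(c)<60: continue
        (u,v),_=cv2.minEnclosingCircle(c)
        w=cast(name,c.reshape(-1,2),z).astype(np.float32)*1000
        m=cv2.moments(w.reshape(-1,1,2)); ctr=(m['m10']/m['m00'],m['m01']/m['m00'])
        out.append((int(u),int(v),np.round(ctr,1),round(2*np.sqrt(abs(m['m00'])/np.pi),1)))
    return out
def base(im):
    g=cv2.cvtColor(im,cv2.COLOR_RGB2HSV)
    mk=((g[:,:,1]<28)&(g[:,:,2]>120)).astype(np.uint8)*255
    mk=cv2.morphologyEx(mk,cv2.MORPH_OPEN,np.ones((5,5)))
    mk=cv2.morphologyEx(mk,cv2.MORPH_CLOSE,np.ones((9,9)))
    c=max(cv2.findContours(mk,cv2.RETR_EXTERNAL,cv2.CHAIN_APPROX_NONE)[0],key=cv2.contourArea)
    w=cast("top",cv2.convexHull(c).reshape(-1,2),0.024).astype(np.float32)*1000
    return cv2.minAreaRect(w),cv2.boundingRect(c)
E
python3 - <<'E'
from h import *
im=viewer.read_camera("top"); sc=viewer.read_camera("scene")
print(discs("top",im)); print(discs("scene",sc)); print(base(im))
g=cv2.cvtColor(im,cv2.COLOR_RGB2HSV)
print("deck hsv",g[180,320],"bench",g[250,420])
# drain holes and screws: dark blobs on deck
gray=cv2.cvtColor(im,cv2.COLOR_RGB2GRAY)
for (u,v,z) in [(282,168,.015),(348,152,.015),(251,159,.024),(373,131,.024),(390,200,.024),(267,229,.024)]:
    p=gray[v-6:v+7,u-6:u+7].astype(float); w=np.clip(p.max()*0.6-p,0,None)
    yy,xx=np.mgrid[v-6:v+7,u-6:u+7]; c=((w*xx).sum()/w.sum(),(w*yy).sum()/w.sum())
    print(np.round(c,1),np.round(cast("top",[c],z)*1000,1))
a=cv2.resize(im[110:250,230:410],None,fx=4,fy=4,interpolation=cv2.INTER_CUBIC); cv2.imwrite("pics/crop1.png",a[:,:,::-1])
E
```

```text
[(288, 204, array([516.2,  46.9]), np.float64(46.6)), (353, 196, array([531.8, -74.3]), np.float64(26.2))]
[(264, 222, array([530.6, -72.9]), np.float64(25.0)), (327, 205, array([515.2,  49. ]), np.float64(44.9))]
(((565.41845703125, -10.937286376953125), (159.7130584716797, 260.7613830566406), 13.73449993133545), (246, 126, 148, 108))
deck hsv [ 18  10 133] bench [ 21  42 122]
[281.7 167.6] [[588.3  61.4]]
[347.7 152. ] [[619.1 -65. ]]
[251.  158.9] [[603.2 119.4]]
[371.8 130.8] [[ 658.8 -110.1]]
[388.9 199.8] [[ 527.  -141.9]]
[267.6 229.4] [[469.9  86. ]]
```

View pics/crop1.png

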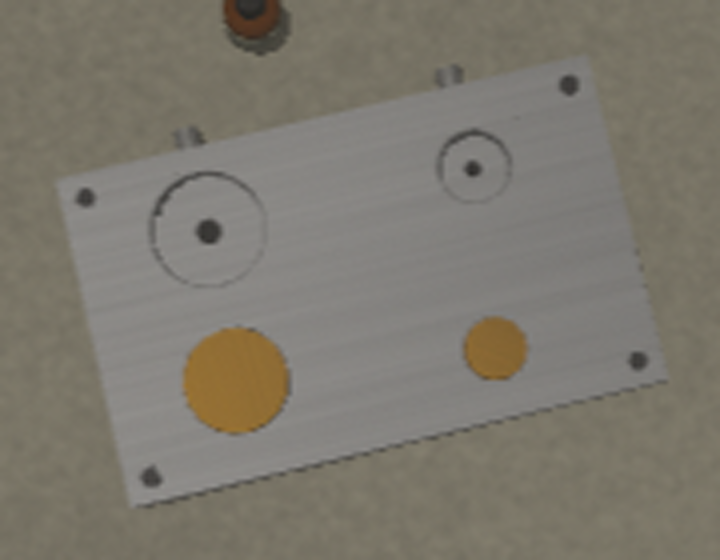

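The crop confirms two bronze discs on the deck. The recess centres measured from their drain holes agree with the base rectangle (yaw 13.7°). The plan is to push with both half-open fingertips behind a disc so that it self-centres.

```bash
cat >> h.py <<'E'
LR,SR=np.array([588.5,61.5]),np.array([619.3,-64.8])   # recess centres, mm
def rel(x,y,z,yaw):  # mm, deg (world heading of tool x) -> turn deg, shift cm
    s=r.read_state(); A=R.from_rotvec(s["tcp_rot"])
    c,q=np.cos(np.radians(yaw)),np.sin(np.radians(yaw))
    B=R.from_matrix(np.array([[c,q,0],[q,-c,0],[0,0,-1]]))
    print((x,y,z,yaw),"turn",np.round((A.inv()*B).as_rotvec(degrees=True),1),"cm",np.round(A.inv().apply(np.array([x,y,z])/1000-s["eef_pos"])*100,2))
E
python3 - <<'E'
from h import *
rel(498,-77.4,130,6); rel(498,-77.4,44,6)
E
```

```text
(498, -77.4, 130, 6) turn [-0.1  0.  16.8] cm [ 42.88 -35.98   7.71]
(498, -77.4, 44, 6) turn [-0.1  0.  16.8] cm [ 42.88 -35.97  16.31]
```

Call:
{"op": "apply_moves", "data": {"series": [[[0, 0, 4], [4, -3.3, 1], 0.77], [[0, 0, 8], [8, -6.7, 2], 0.77], [[0, 0, 12], [12, -10, 3], 0.77], [[0, 0, 16.8], [16, -13.4, 4], 0.77], [[0, 0, 16.8], [20, -16.8, 5], 0.77], [[0, 0, 16.8], [24, -20.1, 6], 0.77], [[0, 0, 16.8], [28, -23.5, 7], 0.77], [[0, 0, 16.8], [32, -26.9, 7.7], 0.77], [[0, 0, 16.8], [36, -30.2, 7.7], 0.77], [[0, 0, 16.8], [40, -33.6, 7.7], 0.77], [[0, 0, 16.8], [42.9, -36, 7.7], 0.77], [[0, 0, 16.8], [42.9, -36, 7.7], 0.77]]}}

```text
t: 1.7
eef_pos: [0.4987, -0.0749, 0.13]
tcp_rot: [-3.135, -0.172, 0.0]
contact_force: [0.4, -0.9, 0.1]
opening: 0.228
```

```bash
python3 - <<'E'
from h import *
s=r.read_state(); print(s["t"],s["eef_pos"],s["opening"])
rel(498,-77.4,60,6); rel(498,-77.4,44,6)
E
```

```text
1.7 [ 0.49870226 -0.07494144  0.1300474 ] 0.2279623828831902
(498, -77.4, 60, 6) turn [-0.1  0.   0.3] cm [-0.1   0.25  7.  ]
(498, -77.4, 44, 6) turn [-0.1  0.   0.3] cm [-0.1   0.25  8.6 ]
```

Call:
{"op": "apply_moves", "data": {"series": [[[0, 0, 0.3], [-0.1, 0.25, 3], 0.77], [[0, 0, 0.3], [-0.1, 0.25, 6], 0.77], [[0, 0, 0.3], [-0.1, 0.25, 7.8], 0.77], [[0, 0, 0.3], [-0.1, 0.25, 8.6], 0.77], [[0, 0, 0.3], [-0.1, 0.25, 8.6], 0.77], [[0, 0, 0.3], [-0.1, 0.25, 8.6], 0.77]]}}

```text
t: 2.45
eef_pos: [0.4988, -0.0778, 0.0451]
tcp_rot: [-3.136, -0.163, -0.002]
contact_force: [0.6, -0.5, 0.3]
opening: 0.227
```

```bash
python3 - <<'E'
from h import *
s=r.read_state(); print(s["t"],s["eef_pos"],s["opening"],s["contact_force"])
im=viewer.read_camera("scene"); print(discs("scene",im)); print(discs("top",viewer.read_camera("top")))
a=cv2.resize(im[130:310,190:410],None,fx=3,fy=3,interpolation=cv2.INTER_CUBIC); cv2.imwrite("pics/s1.png",a[:,:,::-1])
E
```

```text
2.45 [ 0.49884518 -0.0778421   0.04510878] 0.2273464721114739 [ 0.57438403 -0.54864747  0.25066875]
[(327, 205, array([515.4,  48.9]), np.float64(45.1))]
[(288, 204, array([516.2,  46.9]), np.float64(46.6))]
```

View pics/s1.png

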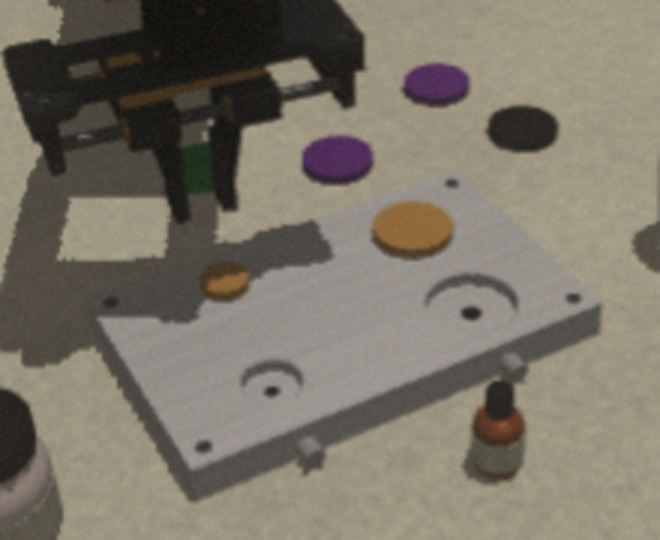

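```bash
python3 - <<'E'
from h import *
print(cast("scene",[(250.7,203.3),(267.3,199.3),(190+225/3,130+273/3)],0.028)*1000)
print(cast("scene",[(190+272/3,130+390/3),(190+471/3,130+313/3)],0.015)*1000)
rel(526,-75,43.5,6)
E
```

```text
[[462.88407916 -86.39786255]
 [459.66287219 -53.82759098]
 [523.37335855 -70.30524366]]
[[616.87204748 -62.56878156]
 [587.1419674   63.92670698]]
(526, -75, 43.5, 6) turn [-0.1 -0.1 -0. ] cm [2.73 0.01 0.16]
```

```bash
python3 - <<'E'
from h import *
im=viewer.read_camera("scene"); t=viewer.read_camera("top")
a=cv2.resize(im[150:240,210:310],None,fx=5,fy=5,interpolation=cv2.INTER_CUBIC)
b=cv2.resize(t[150:330,270:390][:],(300,450),interpolation=cv2.INTER_CUBIC)
cv2.imwrite("pics/s2.png",np.hstack([a,b])[:,:,::-1])
m=viewer.camera_model("scene");T=np.linalg.inv(m["extrinsics"])
for P in [(.4988+.0095,-.0778,.028),(.4988,-.0778,.045),(.4988-.0095,-.0778,.028)]:
    p=T[:3,:3]@P+T[:3,3]; print(cv2.projectPoints(np.array([[p[0],-p[1],-p[2]]]),np.zeros(3),np.zeros(3),m["K"],m["D"])[0].ravel())
E
```

```text
[259.41416312 216.77281292]
[257.63112736 206.32766129]
[257.60453319 210.65948074]
```

View pics/s2.png

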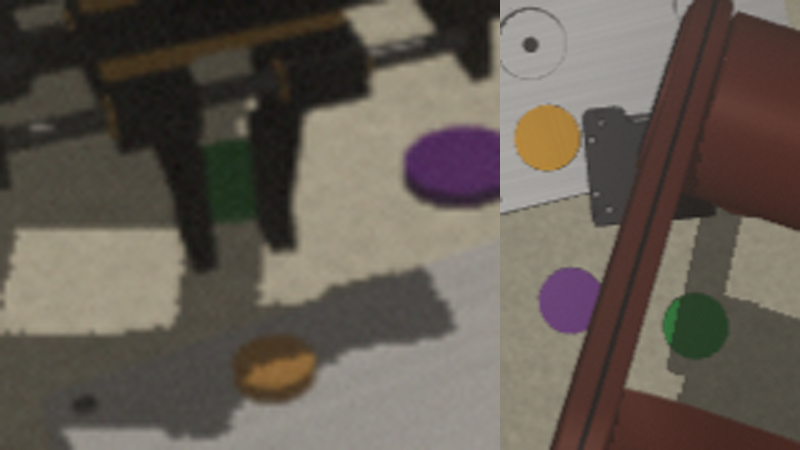

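```bash
python3 - <<'E'
from h import *
for z in (.1,.12,.16): print(z,cast("top",[(304,193),(308.8,240)],z)*1000)
s=r.read_state();print(s["eef_pos"],R.from_rotvec(s["tcp_rot"]).as_matrix().round(3))
# triangulated tips from scene ray at x=498 and 508
m=viewer.camera_model("scene")
for z in (.028,.04,.05,.06): print(z,cast("scene",[(250.5,203.5),(266.5,199.8)],z)*1000)
E
```

```text
0.1 [[532.54846278  17.23282118]
 [451.48451985   8.39401269]]
0.12 [[530.86829004  16.97177384]
 [451.71404102   8.34118886]]
0.16 [[527.50794456  16.44967916]
 [452.17308335   8.2355412 ]]
[ 0.4985379  -0.0775697   0.04479323] [[ 0.995  0.104  0.001]
 [ 0.104 -0.995  0.001]
 [ 0.001 -0.001 -1.   ]]
0.028 [[463.39847724 -86.86418971]
 [460.79451419 -55.59799025]]
0.04 [[479.65800238 -88.27326385]
 [477.1121132  -57.70436658]]
0.05 [[493.20760668 -89.44749229]
 [490.71011239 -59.45968019]]
0.06 [[506.75721097 -90.62172074]
 [504.30811157 -61.2149938 ]]
```

The fingertips look higher in the picture than the stated 28 mm. A short push will settle whether they reach the disc, and it does no harm if they pass over it.

Call:
{"op": "apply_moves", "data": {"series": [[[0, 0, 0], [0.5, 0, 0.1], 0.77], [[0, 0, 0], [1, 0, 0.13], 0.77], [[0, 0, 0], [1.5, 0, 0.13], 0.77], [[0, 0, 0], [2.0, 0, 0.13], 0.77], [[0, 0, 0], [2.5, 0, 0.13], 0.77], [[0, 0, 0], [2.7, 0, 0.13], 0.77], [[0, 0, 0], [2.7, 0, 0.13], 0.77]]}}

```text
t: 3.52
eef_pos: [0.5255, -0.0747, 0.0435]
tcp_rot: [-3.136, -0.164, -0.001]
contact_force: [0.6, 0.7, 0.0]
opening: 0.229
```

```bash
python3 - <<'E'
from h import *
s=r.read_state(); print(s["t"],s["eef_pos"],s["opening"],s["contact_force"])
im=viewer.read_camera("scene"); print(discs("scene",im))
a=cv2.resize(im[150:290,210:350],None,fx=4,fy=4,interpolation=cv2.INTER_CUBIC); cv2.imwrite("pics/s3.png",a[:,:,::-1])
E
```

```text
3.525 [ 0.52546271 -0.07471678  0.04347332] 0.22928706284060613 [0.5741248  0.68022877 0.03619729]
[(327, 205, array([515.4,  48.8]), np.float64(45.4))]
```

View pics/s3.png

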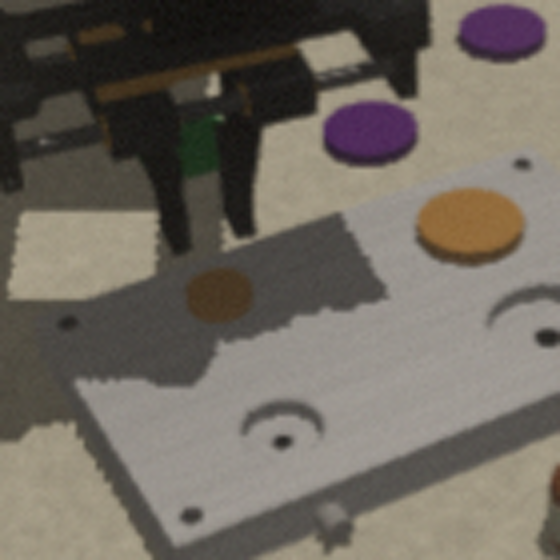

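```bash
sed -i 's/def discs(name,im,z=0.032):/def discs(name,im,z=0.032,lo=(8,120,40)):/; s/(8,120,110)/lo/' h.py; python3 - <<'E'
from h import *
print(discs("scene",cv2.imread("pics/scene0.png")[:,:,::-1].copy()))
im=viewer.read_camera("scene"); print(discs("scene",im))
rel(505,-76.8,43.5,6)
E
```

```text
[(355, 271, array([695.2,  41.8]), np.float64(20.4)), (264, 222, array([532.2, -73.2]), np.float64(26.9)), (327, 205, array([517. ,  48.3]), np.float64(47.1)), (198, 51, array([-410.9, -119.5]), np.float64(94.5)), (192, 12, array([-952.7, -109.1]), np.float64(237.8))]
[(521, 316, array([849.7, 233.3]), np.float64(14.6)), (496, 291, array([796.9, 226.6]), np.float64(17.4)), (517, 281, array([791.9, 268.3]), np.float64(16.5)), (537, 273, array([784.9, 309.3]), np.float64(16.6)), (356, 270, array([695.3,  42.1]), np.float64(20.1)), (264, 223, array([534.2, -73.4]), np.float64(27.5)), (327, 205, array([517.5,  48.2]), np.float64(47.9)), (258, 167, array([349.8, -57.7]), np.float64(32.2)), (198, 51, array([-410.3, -119. ]), np.float64(94.0)), (185, 13, array([-952.7, -146.4]), np.float64(131.4))]
(505, -76.8, 43.5, 6) turn [-0.1 -0.  -0. ] cm [-2.03 -0.   -0.01]
```

Call:
{"op": "apply_moves", "data": {"series": [[[0, 0, 0], [-1, 0, 0], 0.77], [[0, 0, 0], [-2, 0, 0], 0.77], [[0, 0, 0], [-2, 0, 0], 0.77], [[0, 0, 0], [-2, 0, 0.2], 0.77], [[0, 0, 0], [-2, 0, 0.4], 0.77], [[0, 0, 0], [-2, 0, 0.4], 0.77]]}}

```text
t: 4.38
eef_pos: [0.5053, -0.0767, 0.0392]
tcp_rot: [-3.136, -0.164, -0.001]
contact_force: [-0.6, 0.3, 0.1]
opening: 0.23
```

Call:
{"op": "apply_moves", "data": {"series": [[[0, 0, 0], [0, 0, 0.2], 0.77], [[0, 0, 0], [0, 0, 0.4], 0.77], [[0, 0, 0], [0, 0, 0.6], 0.77], [[0, 0, 0], [0, 0, 0.6], 0.77]]}}

```text
t: 4.88
eef_pos: [0.5051, -0.0767, 0.0329]
tcp_rot: [-3.136, -0.164, 0.0]
contact_force: [0.0, 0.4, 0.0]
opening: 0.231
```

Call:
{"op": "apply_moves", "data": {"series": [[[0, 0, 0], [0, 0, 0.2], 0.77], [[0, 0, 0], [0, 0, 0.4], 0.77], [[0, 0, 0], [0, 0, 0.4], 0.77]]}}

```text
t: 5.25
eef_pos: [0.5049, -0.0766, 0.0286]
tcp_rot: [-3.136, -0.164, 0.001]
contact_force: [0.0, -0.7, 0.1]
opening: 0.228
```

Call:
{"op": "apply_moves", "data": {"series": [[[0, 0, 0], [0, 0, 0.2], 0.77], [[0, 0, 0], [0, 0, 0.4], 0.77], [[0, 0, 0], [0, 0, 0.4], 0.77]]}}

```text
t: 5.62
eef_pos: [0.5047, -0.0765, 0.0244]
tcp_rot: [-3.136, -0.164, 0.001]
contact_force: [0.2, -0.0, 0.6]
opening: 0.23
```

```bash
python3 - <<'E'
from h import *
im=viewer.read_camera("scene")
a=cv2.resize(im[150:290,210:350],None,fx=4,fy=4,interpolation=cv2.INTER_CUBIC); cv2.imwrite("pics/s4.png",a[:,:,::-1])
E
```

```text
(no output)
```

View pics/s4.png

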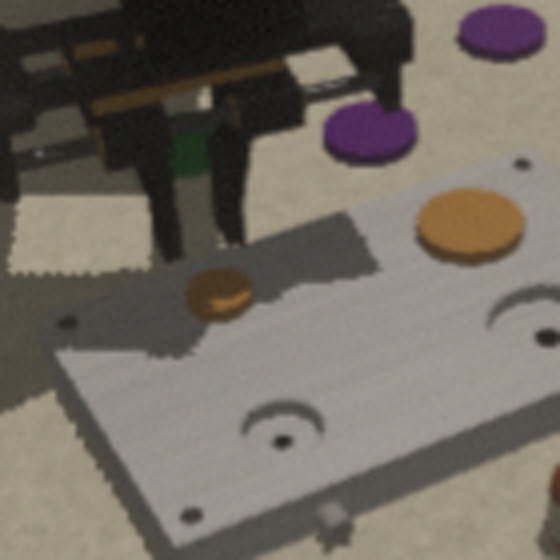

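```bash
python3 - <<'E'
from h import *
for z in (0.008,.02,.03,.04): print(z,(cast("scene",[(252.5,214.5),(268.5,210.8)],z)*1000).round(1).tolist())
E
```

```text
0.008 [[472.1, -86.5], [469.8, -55.1]]
0.02 [[487.6, -87.9], [485.3, -57.1]]
0.03 [[500.5, -89.0], [498.3, -58.8]]
0.04 [[513.4, -90.2], [511.2, -60.5]]
```

The tips still show no contact and project about 40 mm behind, or 30 mm above, where the state puts them. Turning about the tool axis will tell these apart: if only the height is off, the tips' midpoint stays put.

Call:
{"op": "apply_moves", "data": {"series": [[[0, 0, -8], [0, 0, 0], 0.77], [[0, 0, -16], [0, 0, 0], 0.77], [[0, 0, -24], [0, 0, 0], 0.77], [[0, 0, -30], [0, 0, 0], 0.77], [[0, 0, -30], [0, 0, 0], 0.77]]}}

```text
t: 6.3
eef_pos: [0.5049, -0.0766, 0.0246]
tcp_rot: [-2.987, -0.968, 0.0]
contact_force: [-0.5, 0.9, 0.1]
opening: 0.226
```

```bash
python3 - <<'E'
from h import *
s=r.read_state(); print(s["t"],s["eef_pos"],s["tcp_rot"],s["contact_force"])
im=viewer.read_camera("scene")
a=cv2.resize(im[150:290,210:350],None,fx=4,fy=4,interpolation=cv2.INTER_CUBIC); cv2.imwrite("pics/s5.png",a[:,:,::-1])
E
```

```text
6.3 [ 0.50485486 -0.07657652  0.02459372] [-2.98671751e+00 -9.68344975e-01  2.08545411e-04] [-0.48948574  0.88930582  0.07930971]
```

View pics/s5.png

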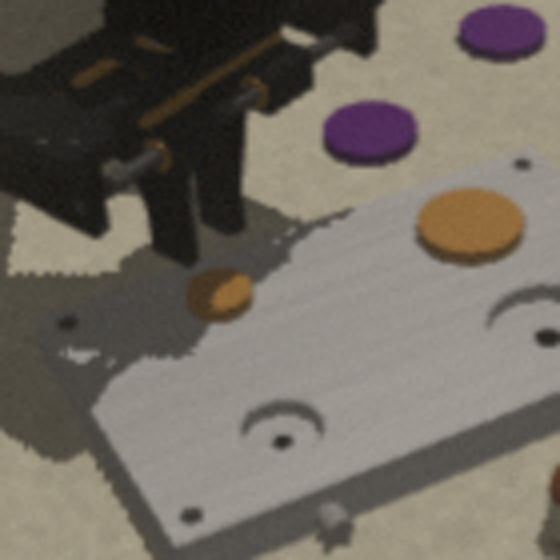

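The tips' midpoint stayed put: about (200,248) in the crop after the turn and (202,250) before. So only the height is off, with the tips about 28 mm higher than the state implies. I'll turn back and descend step by step until they touch the deck.

Call:
{"op": "apply_moves", "data": {"series": [[[0, 0, 10], [0, 0, 0], 0.77], [[0, 0, 20], [0, 0, 0], 0.77], [[0, 0, 30], [0, 0, 0], 0.77], [[0, 0, 30], [0, 0, 0.2], 0.77], [[0, 0, 30], [0, 0, 0.4], 0.77], [[0, 0, 30], [0, 0, 0.4], 0.77]]}}

```text
t: 7.1
eef_pos: [0.5046, -0.0765, 0.0203]
tcp_rot: [-3.135, -0.163, 0.002]
contact_force: [0.4, 0.3, -0.2]
opening: 0.231
```

Call:
{"op": "apply_moves", "data": {"series": [[[0, 0, 0], [0, 0, 0.2], 0.77], [[0, 0, 0], [0, 0, 0.3], 0.77], [[0, 0, 0], [0, 0, 0.3], 0.77]]}}

```text
t: 7.48
eef_pos: [0.5044, -0.0764, 0.0171]
tcp_rot: [-3.135, -0.163, 0.002]
contact_force: [0.0, 0.2, 0.3]
opening: 0.23
```

Call:
{"op": "apply_moves", "data": {"series": [[[0, 0, 0], [0, 0, 0.2], 0.77], [[0, 0, 0], [0, 0, 0.2], 0.77]]}}

```text
t: 7.72
eef_pos: [0.5043, -0.0764, 0.0149]
tcp_rot: [-3.135, -0.163, 0.003]
contact_force: [-0.0, 0.3, -0.3]
opening: 0.231
```

Call:
{"op": "apply_moves", "data": {"series": [[[0, 0, 0], [0, 0, 0.2], 0.77], [[0, 0, 0], [0, 0, 0.2], 0.77]]}}

```text
t: 7.98
eef_pos: [0.5041, -0.0763, 0.0127]
tcp_rot: [-3.135, -0.163, 0.003]
contact_force: [-0.4, -0.5, -0.0]
opening: 0.227
```

```bash
python3 - <<'E'
from h import *
im=viewer.read_camera("scene"); g=cv2.cvtColor(im,cv2.COLOR_RGB2GRAY)
cv2.imwrite("pics/s6.png",im[:,:,::-1])
# lowest dark pixel per column near the tips
for u in range(246,276,2):
    col=np.where(g[190:235,u]<32)[0]; print(u,190+col.max() if len(col) else None,end="; ")
E
```

```text
246 199; 248 202; 250 214; 252 218; 254 217; 256 None; 258 None; 260 None; 262 192; 264 204; 266 211; 268 214; 270 212; 272 None; 274 None;
```

Call:
{"op": "apply_moves", "data": {"series": [[[0, 0, 0], [0, 0, 0.2], 0.77], [[0, 0, 0], [0, 0, 0.2], 0.77]]}}

```text
t: 8.28
eef_pos: [0.5039, -0.0763, 0.0106]
tcp_rot: [-3.135, -0.163, 0.004]
contact_force: [-0.5, -0.3, -0.2]
opening: 0.228
```

Call:
{"op": "apply_moves", "data": {"series": [[[0, 0, 0], [0, 0, 0.2], 0.77], [[0, 0, 0], [0, 0, 0.2], 0.77]]}}

```text
t: 8.52
eef_pos: [0.5042, -0.0764, 0.0092]
tcp_rot: [-3.135, -0.163, 0.003]
contact_force: [-1.6, 0.8, 5.5]
opening: 0.23
```

The deck was touched at TCP z ≈ 9.5 mm, so I'll push at about 12 mm (tips 2.5 mm above the deck).

Call:
{"op": "apply_moves", "data": {"series": [[[0, 0, 0.2], [0, 0, -0.28], 0.77], [[0, 0, 0.2], [0.5, 0, -0.28], 0.77], [[0, 0, 0.2], [1, 0, -0.28], 0.77], [[0, 0, 0.2], [1.6, 0, -0.28], 0.77], [[0, 0, 0.2], [2.2, 0, -0.28], 0.77], [[0, 0, 0.2], [2.8, 0, -0.28], 0.77], [[0, 0, 0.2], [3.4, 0, -0.28], 0.77], [[0, 0, 0.2], [3.9, 0, -0.28], 0.77], [[0, 0, 0.2], [4.2, 0, -0.28], 0.77], [[0, 0, 0.2], [4.2, 0, -0.28], 0.77]]}}

```text
t: 9.78
eef_pos: [0.5462, -0.072, 0.0119]
tcp_rot: [-3.135, -0.158, 0.003]
contact_force: [0.3, 0.8, 0.6]
opening: 0.226
```

```bash
cat >> h.py <<'E'
def on(name,im):
    return [d for d in discs(name,im) if 470<d[2][0]<660 and -130<d[2][1]<110 and d[3]>20]
E
python3 - <<'E'
from h import *
s=r.read_state(); print(s["t"],s["eef_pos"],s["tcp_rot"],s["contact_force"])
im=viewer.read_camera("scene"); print(on("scene",im))
print(on("top",viewer.read_camera("top")))
a=cv2.resize(im[150:290,210:350],None,fx=4,fy=4,interpolation=cv2.INTER_CUBIC); cv2.imwrite("pics/s7.png",a[:,:,::-1])
E
```

```text
9.775 [ 0.54618433 -0.07199983  0.0118708 ] [-3.13538134 -0.15773517  0.00332095] [0.28149843 0.82484009 0.56792447]
[(270, 235, array([568.6, -69.8]), np.float64(28.0)), (327, 206, array([517.5,  48. ]), np.float64(47.9))]
[(288, 204, array([516.2,  46.8]), np.float64(46.7))]
```

View pics/s7.png

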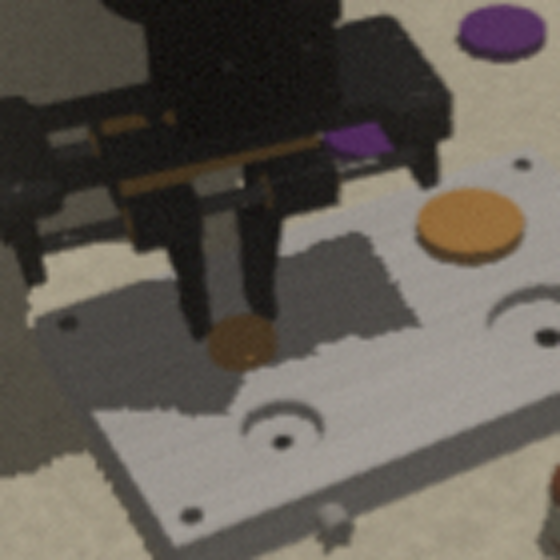

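The fingertips are pushing the small disc: it is at about (242,342) in the crop, seated in the finger pocket, with the recess at (282,425). I'll continue with a slight shift to the left.

Call:
{"op": "apply_moves", "data": {"series": [[[0, 0, 0], [0.5, -0.04, 0], 0.77], [[0, 0, 0], [1, -0.08, 0], 0.77], [[0, 0, 0], [1.5, -0.12, 0], 0.77], [[0, 0, 0], [2, -0.16, 0], 0.77], [[0, 0, 0], [2.5, -0.2, 0], 0.77], [[0, 0, 0], [3, -0.2, 0], 0.77], [[0, 0, 0], [3.5, -0.2, 0], 0.77], [[0, 0, 0], [3.7, -0.2, 0], 0.77], [[0, 0, 0], [3.7, -0.2, 0], 0.77]]}}

```text
t: 11.0
eef_pos: [0.5826, -0.0663, 0.0117]
tcp_rot: [-3.135, -0.158, 0.004]
contact_force: [0.0, 0.8, 0.8]
opening: 0.232
```

```bash
python3 - <<'E'
from h import *
s=r.read_state(); print(s["t"],s["eef_pos"],s["tcp_rot"],s["contact_force"])
im=viewer.read_camera("scene"); print(on("scene",im))
a=cv2.resize(im[200:290,240:340],None,fx=6,fy=6,interpolation=cv2.INTER_CUBIC); cv2.imwrite("pics/s8.png",a[:,:,::-1])
E
```

```text
11.0 [ 0.58264101 -0.06628651  0.0117424 ] [-3.13536867 -0.15777971  0.00359118] [0.04996782 0.79684388 0.76237013]
[(277, 248, array([604.8, -64. ]), np.float64(28.3)), (327, 206, array([522.9,  49.5]), np.float64(40.1)), (272, 203, array([481.1, -54.8]), np.float64(26.4))]
```

View pics/s8.png

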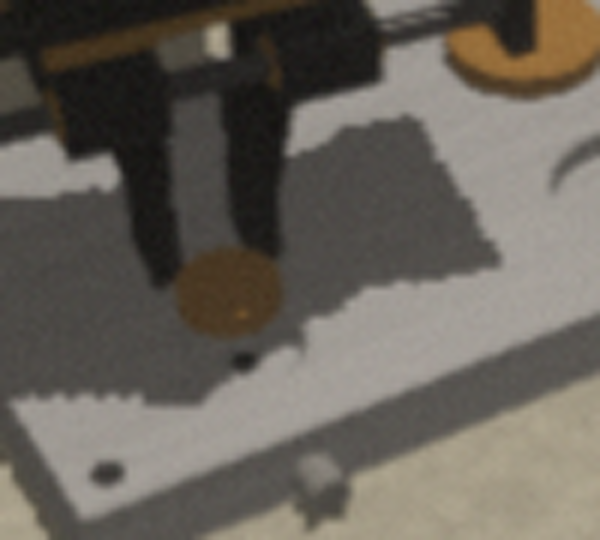

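Call:
{"op": "apply_moves", "data": {"series": [[[0, 0, 0], [0.4, 0, 0], 0.77], [[0, 0, 0], [0.8, 0, 0], 0.77], [[0, 0, 0], [1.2, 0, 0], 0.77], [[0, 0, 0], [1.5, 0, 0], 0.77], [[0, 0, 0], [1.5, 0, 0], 0.77]]}}

```text
t: 11.68
eef_pos: [0.5977, -0.0647, 0.0117]
tcp_rot: [-3.135, -0.158, 0.004]
contact_force: [0.3, 0.3, 0.4]
opening: 0.234
```

```bash
python3 - <<'E'
from h import *
s=r.read_state(); print(s["t"],s["eef_pos"],s["contact_force"])
im=viewer.read_camera("scene"); cv2.imwrite("pics/s9.png",im[:,:,::-1]); print([discs("scene",im,z)[:9] and [d for d in discs("scene",im,z) if abs(d[0]-280)<14 and abs(d[1]-255)<14] for z in (.032,.023)])
E
```

```text
11.675 [ 0.59766054 -0.06473389  0.01167077] [0.33114664 0.27299036 0.39470726]
[[(280, 257, array([627.1, -64.1]), np.float64(25.5))], [(280, 257, array([617.5, -62.6]), np.float64(25.9))]]
```

Call:
{"op": "apply_moves", "data": {"series": [[[0, 0, 0], [-0.5, 0, -1], 0.77], [[0, 0, 0], [-2, 0, -5], 0.7], [[0, 0, 0], [-7, -2, -9], 0.6], [[0, 0, 0], [-12, -6, -9], 0.585], [[0, 0, 0], [-15, -10, -9], 0.585], [[0, 0, 0], [-15, -10, -9], 0.585]]}}

```text
t: 12.48
eef_pos: [0.4354, 0.0215, 0.1022]
tcp_rot: [-3.134, -0.162, 0.005]
contact_force: [-0.1, -0.8, 0.5]
opening: 0.415
```

```bash
python3 - <<'E'
from h import *
s=r.read_state(); print(s["t"],s["eef_pos"],s["opening"])
im=viewer.read_camera("scene"); print([d for z in (.032,.023) for d in discs("scene",im,z) if abs(d[0]-280)<14 and abs(d[1]-255)<14])
t=viewer.read_camera("top"); print([d for d in discs("top",t,.023) if abs(d[0]-348)<15])
cv2.imwrite("pics/t2.png",t[:,:,::-1]); cv2.imwrite("pics/s10.png",im[:,:,::-1])
rel(477,39,60,11.3); rel(477,39,12,11.3)
E
```

```text
12.475 [0.4354153  0.02146173 0.10221672] 0.4145717896410753
[(280, 257, array([626.4, -63.8]), np.float64(26.7)), (280, 257, array([616.9, -62.4]), np.float64(27.1))]
[(347, 152, array([617.4, -63.8]), np.float64(26.5))]
(477, 39, 60, 11.3) turn [-0.1  0.  -5.5] cm [ 4.   -1.54  4.32]
(477, 39, 12, 11.3) turn [-0.1  0.  -5.5] cm [ 4.   -1.53  9.12]
```

Call:
{"op": "apply_moves", "data": {"series": [[[0, 0, -3], [2, -0.8, 1], 0.585], [[0, 0, -5.5], [4, -1.54, 3], 0.585], [[0, 0, -5.5], [4, -1.54, 5], 0.585], [[0, 0, -5.5], [4, -1.54, 7], 0.585], [[0, 0, -5.5], [4, -1.54, 8.4], 0.585], [[0, 0, -5.5], [4, -1.54, 8.8], 0.585], [[0, 0, -5.5], [4, -1.54, 8.8], 0.585]]}}

```text
t: 13.45
eef_pos: [0.4774, 0.0388, 0.0154]
tcp_rot: [-3.125, -0.309, -0.0]
contact_force: [-0.0, 0.2, 0.5]
opening: 0.411
```

```bash
python3 - <<'E'
from h import *
s=r.read_state(); print(s["t"],s["eef_pos"],s["contact_force"],s["opening"])
print([d for d in on("scene",viewer.read_camera("scene"))])
rel(477,39,12,11.3)
E
```

```text
13.45 [0.47738956 0.03882416 0.01541126] [-0.04255876  0.24344132  0.53799917] 0.411471741047723
[(280, 256, array([626.4, -63.9]), np.float64(26.7)), (327, 205, array([518.1,  48.3]), np.float64(47.5))]
(477, 39, 12, 11.3) turn [-0.1 -0.   0. ] cm [-0.06 -0.02  0.37]
```

Call:
{"op": "apply_moves", "data": {"series": [[[0, 0, 0], [0, 0, 0.33], 0.585], [[0, 0, 0], [0.5, 0, 0.33], 0.585], [[0, 0, 0], [1, 0, 0.33], 0.585], [[0, 0, 0], [1.6, 0, 0.33], 0.585], [[0, 0, 0], [2.2, 0, 0.33], 0.585], [[0, 0, 0], [2.8, 0, 0.33], 0.585], [[0, 0, 0], [3.4, 0, 0.33], 0.585], [[0, 0, 0], [4, 0, 0.33], 0.585], [[0, 0, 0], [4.6, 0, 0.33], 0.585], [[0, 0, 0], [5.2, 0, 0.33], 0.585], [[0, 0, 0], [5.5, 0, 0.33], 0.585], [[0, 0, 0], [5.5, 0, 0.33], 0.585]]}}

```text
t: 15.0
eef_pos: [0.5318, 0.0497, 0.0125]
tcp_rot: [-3.125, -0.31, -0.001]
contact_force: [-1.0, -0.9, 0.7]
opening: 0.415
```

```bash
python3 - <<'E'
from h import *
s=r.read_state(); print(s["t"],s["eef_pos"],s["contact_force"])
im=viewer.read_camera("scene"); print(on("scene",im))
g=cv2.cvtColor(im,cv2.COLOR_RGB2GRAY); v,u=208+26,347
# drain hole of the large recess in the scene view (start picture)
g0=cv2.cvtColor(cv2.imread("pics/scene0.png"),cv2.COLOR_BGR2GRAY)[228:242,338:356].astype(float)
w=np.clip(g0.max()*.55-g0,0,None); yy,xx=np.mgrid[228:242,338:356]; c=((w*xx).sum()/w.sum(),(w*yy).sum()/w.sum()); print(c,cast("scene",[c],.015)*1000)
a=cv2.resize(im[170:260,270:390],None,fx=5,fy=5,interpolation=cv2.INTER_CUBIC); cv2.imwrite("pics/s11.png",a[:,:,::-1])
E
```

```text
15.0 [0.53181192 0.04970733 0.01250432] [-0.99326829 -0.85614564  0.69123849]
[(280, 256, array([626.5, -63.9]), np.float64(26.6)), (337, 218, array([560.2,  54.9]), np.float64(48.4))]
(np.float64(346.6013698630137), np.float64(233.8956947162427)) [[585.80797101  63.63087158]]
```

View pics/s11.png

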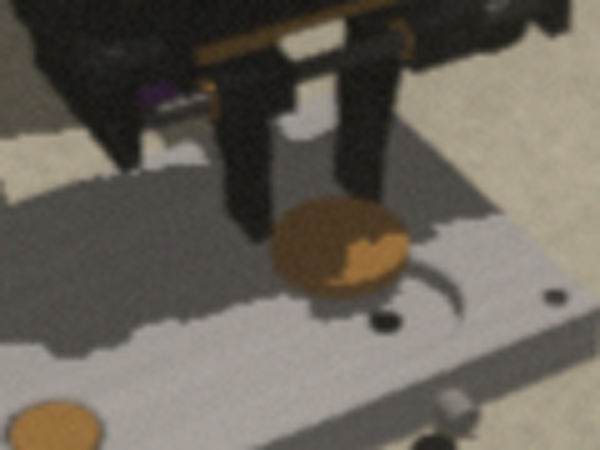

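Call:
{"op": "apply_moves", "data": {"series": [[[0, 0, 0], [0.5, -0.1, 0.05], 0.585], [[0, 0, 0], [0.9, -0.2, 0.05], 0.585], [[0, 0, 0], [1.3, -0.28, 0.05], 0.585], [[0, 0, 0], [1.5, -0.28, 0.05], 0.585], [[0, 0, 0], [1.5, -0.28, 0.05], 0.585]]}}

```text
t: 15.68
eef_pos: [0.5459, 0.0554, 0.012]
tcp_rot: [-3.125, -0.31, -0.001]
contact_force: [0.6, -0.1, 0.1]
opening: 0.419
```

```bash
python3 - <<'E'
from h import *
s=r.read_state(); print(s["t"],s["eef_pos"],s["contact_force"])
im=viewer.read_camera("scene"); print(on("scene",im))
E
```

```text
15.675 [0.54593205 0.0554337  0.01195122] [ 0.60043752 -0.10506657  0.10823918]
[(280, 257, array([626.6, -63.7]), np.float64(26.7)), (343, 222, array([574.4,  60.6]), np.float64(48.8))]
```

Call:
{"op": "apply_moves", "data": {"series": [[[0, 0, 0], [0.4, 0, 0], 0.585], [[0, 0, 0], [0.8, 0, 0], 0.585], [[0, 0, 0], [1.2, 0, 0], 0.585], [[0, 0, 0], [1.45, 0, 0], 0.585], [[0, 0, 0], [1.45, 0, 0], 0.585]]}}

```text
t: 16.35
eef_pos: [0.5603, 0.0583, 0.0119]
tcp_rot: [-3.125, -0.31, -0.001]
contact_force: [0.1, -0.7, -0.6]
opening: 0.413
```

```bash
python3 - <<'E'
from h import *
s=r.read_state(); print(s["t"],s["eef_pos"],s["contact_force"])
im=viewer.read_camera("scene")
print([d for z in (.032,.023) for d in discs("scene",im,z) if abs(d[0]-346)<14 and abs(d[1]-230)<14])
E
```

```text
16.35 [0.56027471 0.05826348 0.01192092] [ 0.10009272 -0.72459032 -0.62109078]
[(347, 228, array([591.4,  62. ]), np.float64(51.0)), (347, 228, array([581.3,  65.6]), np.float64(51.8))]
```

Call:
{"op": "apply_moves", "data": {"series": [[[0, 0, 0], [0.15, 0, 0], 0.585], [[0, 0, 0], [0.3, 0, 0], 0.585], [[0, 0, 0], [0.3, 0, 0], 0.585]]}}

```text
t: 16.77
eef_pos: [0.5632, 0.0589, 0.012]
tcp_rot: [-3.125, -0.31, -0.001]
contact_force: [-0.0, -0.9, 0.2]
opening: 0.417
```

```bash
python3 - <<'E'
from h import *
s=r.read_state(); print(s["t"],s["eef_pos"],s["contact_force"])
im=viewer.read_camera("scene")
print([d for z in (.032,.023) for d in discs("scene",im,z) if abs(d[0]-346)<14 and abs(d[1]-230)<14])
E
```

```text
16.775 [0.56318497 0.05886985 0.01197274] [-3.28691958e-04 -9.42616236e-01  2.15235128e-01]
[(347, 231, array([596.9,  60.5]), np.float64(45.4)), (347, 231, array([586.9,  64.1]), np.float64(46.1))]
```

Call:
{"op": "apply_moves", "data": {"series": [[[0, 0, 0], [-0.5, 0, -1], 0.585], [[0, 0, 0], [-2, 0, -5], 0.585], [[0, 0, 0], [-7, 0, -9], 0.585], [[0, 0, 0], [-12, 0, -10], 0.585], [[0, 0, 0], [-17, 0, -10], 0.585], [[0, 0, 0], [-18, 0, -10], 0.585], [[0, 0, 0], [-18, 0, -10], 0.585]]}}

```text
t: 17.7
eef_pos: [0.3871, 0.0232, 0.1126]
tcp_rot: [-3.125, -0.309, -0.005]
contact_force: [0.4, 0.5, 0.5]
opening: 0.415
```

```bash
python3 - <<'E'
from h import *
im=viewer.read_camera("scene"); t=viewer.read_camera("top")
for n,i in (("scene",im),("top",t)):
    print(n,[d for d in discs(n,i,.023) if 560<d[2][0]<640 and abs(d[2][1])<100])
a=cv2.resize(im[190:300,220:380],(800,550),interpolation=cv2.INTER_CUBIC)
b=t[100:230,160:470]; i0=cv2.imread("pics/top0.png")[:,:,::-1]
d=cv2.absdiff(t,i0).max(2)
for nm,(x,y) in dict(vial=(293,114),beaker=(195,186),jar=(432,127)).items(): print(nm,"max diff",d[y-15:y+15,x-18:x+18].max())
cv2.imwrite("pics/f.png",a[:,:,::-1])
E
```

```text
scene [(280, 257, array([617.1, -62.3]), np.float64(27.1)), (347, 230, array([586.3,  64.4]), np.float64(47.1))]
top [(280, 167, array([586.9,  62.5]), np.float64(47.1)), (347, 152, array([617.4, -63.8]), np.float64(26.5))]
vial max diff 13
beaker max diff 14
jar max diff 13
```

View pics/f.png

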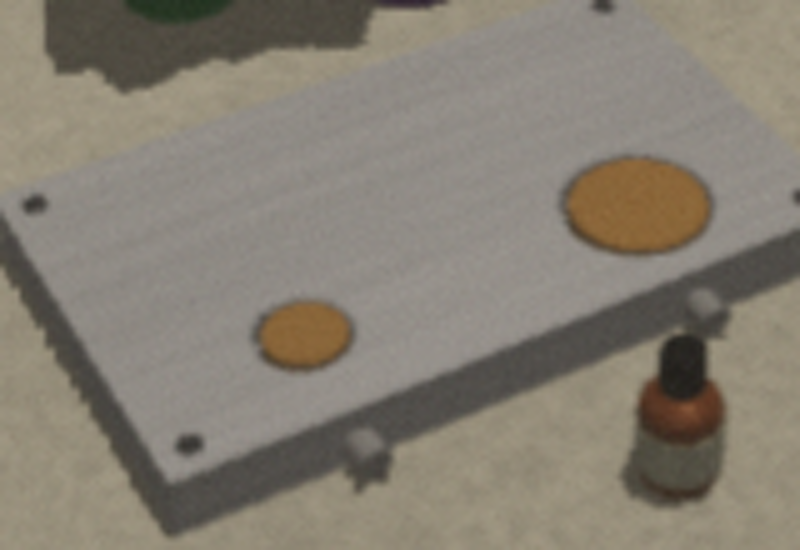

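The final crop shows both discs flush in their own recesses, small at (305,335) and large at (640,205). The bystanders have not moved, so I'm handing in.

```bash
python3 -c "
from workcell import r
print(r.sign_off())"
```

```text
the job is handed in; nothing more can be done
None
```

Both bronze discs are home in their own recesses. I pushed the small one first, then the large one, each with the two half-open fingertips behind it, and handed in soon after 17.7 s with the arm clear of the base.

**Last checks:**
- **Discs:** both cameras put each disc centre within about 2 mm of its recess centre, taking the disc tops at seated height. The final crop shows both flat, just below the deck. Tilt and depth were judged by eye and not measured.
- **Bystanders:** the top picture showed no change at the vial, beaker or jar (pixel differences of at most 14, which is noise).

**What disagreed:**
- **Fingertip height:** the tips stood about 30 mm higher than the stated tool geometry and pose implied. My first push passed over the small disc without moving it. I found the real height by touching the deck with about 5.5 N and pushed from there.
- **Camera offset:** the two cameras differed by about 2–3 mm on the recess centres, so I averaged them. The large disc needed 3 mm more push than planned before it dropped flat.

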